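# Build a strainer stack on a collecting tube

### The arm

A 6-joint arm with a two-finger parallel gripper is mounted at the origin on a cart in front of the work surface, level with it; the furniture and walls round the work are solid. World frame = base frame: x ahead of the robot, y to its left, z up, the work surface at z = 0. Lengths are in mm, angles in degrees, forces in N, time in s.
With the tool pointing down it reaches from about 350 to 850 mm from the base axis. Payload 8.1 kg.
Tool frame: the origin (TCP) lies between the finger pads; the fingertips stand 22 mm ahead of it and the grasp point (between the pads) lies 3 mm ahead of it (r.nose_length is the z of the fingertips in the tool frame, in mm); z points along the fingers, x is the direction in which the jaws open and shut, and the axes are right-handed (so a half turn about z gives the same grasp; the last joint's range is limited). The gripper opens to 85 mm and grips with 20 to 120 N. Pads are 22 mm wide; open, the fingers measure 114 mm over their backs; the gripper's body (76 mm by 85 mm) begins 54 mm behind the grasp point. The pads swing forward as they close: fully open they stand 13 mm farther back than shut.
Start: joints at [-79.549, 7.471, 85.268, -0, 87.261, -4.893], TCP at [158.787, -578.612, 253.292] pointing down, gripper open.
Joint ranges: [-169.43, 169.43], [-51.17, 129.36], [1.28, 143.12], [-76.62, 256.62], [0, 156.53], [-152.29, 152.29]. Speed limits (degrees/s): [136.94, 136.94, 159.86, 180, 180, 180].

### API

Orientations are given as [roll, pitch, yaw] about the fixed x, y, z axes, in that order (R = Rz(yaw) Ry(pitch) Rx(roll)).
In Python, from bench import r gives the robot as it stands.
- The arm moves only by the shell command python3 -m jog 'ROWS' [FORCE]. ROWS is JSON, a list of rows, each a list of 5 numbers: the shift along the tool's x, y, z in m, then the turn about the tool's z in degrees, then the opening in per cent of the stroke, from 0 (shut) to 100 (fully open). A call has 1 to 8 rows; each row is the pose to reach, as a shift and turn from the pose measured when the call began, along the tool's axes at that moment; what a row does not reach only later rows make up. A row lasts 1/10 s, in which the tool goes at most 50 mm and 8.59 degrees, less where a joint would pass 70% of its speed; a pose out of reach is approached as far as the arm can. A call with a gripper value outside its range is refused whole. The fingers move at their own pace and stop on an object; FORCE is the grip in N (left out, the last holds). Time passes only in rows, so rows that repeat a pose let the fingers close. It gives the time, the measured TCP pose, the force and the opening at its end, in the units of the state.
- r.sense(): the state, without advancing time (a new reading comes with each control period).
- r.snapshot(name): name is "scene" or "top" or "wrist"; returns a dict with "image" (400x640x3 uint8, red, green, blue), "K" (3x3 intrinsics, pixels), "T" (4x4, takes a point from camera to world coordinates); the wrist camera has in their place "tool_from_camera" (4x4, takes a point from camera to tool coordinates, whose origin is the TCP and whose axes are the tool frame's). Camera axes: x right, y down, z forward; pixel columns grow to the right and rows downward; lengths in mm; the calibration is good to about 2 mm. The wrist camera is an equidistant fisheye: a pixel r from the principal point sees the ray r / f radians off the axis. A picture is of the moment at which its call begins: read the wrist's pose just before it. There is no depth.
- r.hand_in(): hands the job in, once; it reports no verdict.
Trained networks look in a picture, given as the dict that the camera call returned (one of the last four; its "shot" number tells which), for a name from the list of things; names that differ only in an ending like _2 or _b are one class to them, and where a whole thing is asked for, a point or a joint stands for the part that bears it (a point fixed in the world has none). Each returns a list of dicts, best first, with "conf" (0 to 1); they miss things now and then, are a little off and sometimes report something else, mostly with a low value. They report only what shows in the picture. A call takes as long as a camera call.
- r.search_frame(picture, label): "bbox" ([left, top, right, bottom] in pixels, round what is visible of it).
- r.pinpoint(picture, label): "uv" ([column, row] in pixels: a listed point, or the origin of a listed thing).
The state is a dict: "time": time; "joint_pos": joint angles; "qd": joint speeds; "joint_efforts": joint torques, N m; "tool_pos": TCP position; "tcp_rot": TCP orientation; "ft_force": force on the tool from outside, world axes, zero at the start; "wrist_torque": the same for the moment, N m; "finger_gap": finger opening in mm.
Only numpy, scipy, OpenCV 4.12 (cv2) and the standard library are available. Lean on these libraries where they do the work, as an engineer would, in place of code of your own. Each camera call takes 0.05 s, during which the arm holds its last target. There are 200 camera calls.

### The job

Set up the strainers for filtering a cell suspension from coarse to fine: on the open collecting tube (not the capped one) stack, one at a time from the tube upward, the blue strainer (finest), the yellow one, the red one (coarsest) and the white pouring funnel on top, each seated fully home and upright in the one below. Leave the timer, the marker and the forceps where they lie.

Things in the scene. Friction and masses are not known exactly. Their poses are not given: they have to be found in the camera images.
- open_tube_mouth (a point): open clear 50 ml tube, upright in a fixed grey and white stand (round base 80 mm wide, 13 thick; socket 41 wide, up to 48 high); point: centre of its mouth, 122 mm above the table, z up. Tube 30.5 mm wide (32 over the thread), bore 28, open 20 mm deep. The stack is built here.
- capped_tube_top (a point): the same kind of fixed stand and tube, closed by a green ribbed screw cap 35 mm across; point: centre of the cap's top, 126 mm above the table. Not to be used.
- strainer_blue_mid (a point): blue strainer (finest mesh), round open plastic cup, 44 mm tall, upright; point: its centre, 22 mm above the foot, z up. Heights from the foot: tapered spigot to 12 mm (diameter 20, at top 26), shoulder at 12, grip collar of diameter 40 from 12 to 30, neck of 34 (bore 28.6, 14 deep) up to 44. Grip the collar, finger ends about 5 mm over the foot. Seated: its shoulder lies on the rim below. 20 g
- strainer_yellow_mid (a point): yellow strainer (medium mesh), round open plastic cup, 44 mm tall, upright; point: its centre, 22 mm above the foot, z up. Heights from the foot: tapered spigot to 12 mm (diameter 20, at top 26), shoulder at 12, grip collar of diameter 40 from 12 to 30, neck of 34 (bore 28.6, 14 deep) up to 44. Grip the collar, finger ends about 5 mm over the foot. Seated: its shoulder lies on the rim below. 20 g
- strainer_red_mid (a point): red strainer (coarsest mesh), round open plastic cup, 44 mm tall, upright; point: its centre, 22 mm above the foot, z up. Heights from the foot: tapered spigot to 12 mm (diameter 20, at top 26), shoulder at 12, grip collar of diameter 40 from 12 to 30, neck of 34 (bore 28.6, 14 deep) up to 44. Grip the collar, finger ends about 5 mm over the foot. Seated: its shoulder lies on the rim below. 20 g
- funnel_mid (a point): white pouring funnel, round, 60 mm tall, upright on its foot; point: its centre, 30 mm above the foot, z up. Heights from the foot: the strainers' spigot and shoulder (12 mm), cone from 15 to 26, straight wall of diameter 50 from 26 to 57 (grip here), lip of 52 up to 60. Seated: its shoulder lies on the red strainer's rim. 30 g
- timer_mid (a point): white bench timer with blue keys, 62 x 62 x 21 mm, lying flat, this point its centre. A bystander: stays where it lies.
- marker_mid (a point): white and blue marker pen, 135 mm long along its y axis, 17 mm thick, this point its centre. A bystander: stays where it lies.
- forceps_mid (a point): steel forceps, 132 mm long along their x axis, 15 mm wide and 9 mm thick, lying flat, this point their centre. A bystander: stays where it lies.

How it is judged:
By the outcome, as a careful person would: the job done as asked, in the order asked, and still so for the second after the job is handed in, with the robot touching nothing.
It also fails if it takes over 93 s, if anything falls off the work surface, if the arm or the gripper's body presses on something with over 40 N, if the wrist force passes 120 N, or if a joint passes its speed limit or range.

## Working session

There is one attempt and no reset: what is moved stays moved. The work goes in short steps, Python scripts to look and compute and a shell command to move; the robot and the scene stay as the last step left them, time stands still between calls to the robot, and variables do not carry over. Pictures are saved under pics/ and viewed, about 12 in all and at most 16, crops included, and the job is handed in when it is done.

```bash
ls; mkdir -p pics
cat > h.py <<'E'
import numpy as np, cv2
from scipy.spatial.transform import Rotation as Ro
from bench import r
Z={'open_tube_mouth':122,'capped_tube_top':126,'strainer_blue_mid':22,'strainer_yellow_mid':22,'strainer_red_mid':22,'funnel_mid':30,'timer_mid':10.5,'marker_mid':8.5,'forceps_mid':4.5}
def tool():
    s=r.sense(); T=np.eye(4); T[:3,:3]=Ro.from_euler('xyz',s['tcp_rot'],degrees=True).as_matrix(); T[:3,3]=s['tool_pos']; return T,s
def snap(n):
    T,s=tool(); p=r.snapshot(n)
    p['W']=T@np.array(p['tool_from_camera']) if n=='wrist' else np.array(p['T'])
    return p
def ray(p,uv,fish):
    K=np.array(p['K']); x=np.array([(uv[0]-K[0,2])/K[0,0],(uv[1]-K[1,2])/K[1,1]])
    if fish:
        th=np.linalg.norm(x); d=np.r_[x/max(th,1e-9)*np.sin(th),np.cos(th)]
    else: d=np.r_[x,1]
    W=p['W']; return W[:3,3],W[:3,:3]@d
def atz(p,uv,z,fish=False):
    o,d=ray(p,uv,fish); return o+d*(z-o[2])/d[2]
def save(p,f): cv2.imwrite('pics/'+f,np.array(p['image'])[:,:,::-1])
E
python3 - <<'E'
from h import *
print(r.sense())
for n in ['scene','top']:
    p=snap(n); save(p,n+'1.png'); print(n,p['W'][:3,3].round())
    for k,z in Z.items():
        for d in r.pinpoint(p,k)[:2]: print(k,np.round(d['uv']),round(d['conf'],2),atz(p,d['uv'],z).round(1))
E
```

```text
pics
{'time': 0.0, 'joint_pos': array([-7.95486362e+01,  7.51475089e+00,  8.53299797e+01, -3.59449319e-05,
        8.72608619e+01, -4.89250281e+00]), 'qd': array([-0.00091338, -0.01489772,  0.04208598,  0.01136236, -0.03538237,
       -0.06458915]), 'joint_efforts': array([-2.93036273e-04, -5.69390416e+01, -5.00551093e+01, -4.94259541e-05,
        1.45809213e-02,  8.01676720e-06]), 'tool_pos': array([ 158.70114474, -578.10318539,  252.24139884]), 'tcp_rot': array([-1.79991030e+02,  1.05210883e-01, -7.46561234e+01]), 'ft_force': array([-0.61921515,  0.29536407, -0.31215809]), 'wrist_torque': array([-0.01955129,  0.05135807,  0.05713961]), 'finger_gap': 85.44069304037406}
scene [-187. -678.  496.]
open_tube_mouth [312. 176.] 0.94 [618.6   9.7 122. ]
capped_tube_top [369. 194.] 0.6 [ 603.1 -190.9  126. ]
strainer_blue_mid [346. 250.] 0.72 [ 486.6 -208.6   22. ]
strainer_yellow_mid [300. 228.] 0.58 [502.5 -50.1  22. ]
strainer_red_mid [260. 217.] 0.62 [481.   79.5  22. ]
funnel_mid [412. 270.] 0.48 [ 501.4 -372.8   30. ]
timer_mid [445. 264.] 0.74 [ 601.2 -407.    10.5]
marker_mid [217. 213.] 0.64 [436.  216.4   8.5]
forceps_mid [277. 200.] 0.55 [623.6 159.8   4.5]
top [ 331.  -95. 1332.]
open_tube_mouth [289. 177.] 0.95 [631.   11.2 122. ]
capped_tube_top [358. 183.] 0.81 [ 612.7 -187.   126. ]
strainer_blue_mid [360. 233.] 0.54 [ 480.6 -200.2   22. ]
strainer_blue_mid [315. 228.] 0.52 [495.3 -61.3  22. ]
strainer_yellow_mid [316. 230.] 0.7 [489.7 -63.2  22. ]
strainer_red_mid [264. 233.] 0.52 [480.1  93.7  22. ]
funnel_mid [410. 220.] 0.53 [ 517.3 -353.5   30. ]
timer_mid [424. 194.] 0.69 [ 604.5 -402.7   10.5]
marker_mid [225. 247.] 0.62 [438.1 216.1   8.5]
forceps_mid [249. 189.] 0.65 [620.9 149.1   4.5]
forceps_mid [222. 250.] 0.25 [429.5 225.3   4.5]
```

View pics/scene1.png

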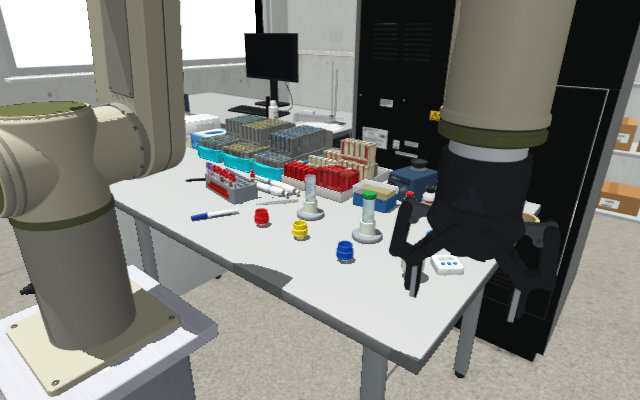

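View pics/top1.png

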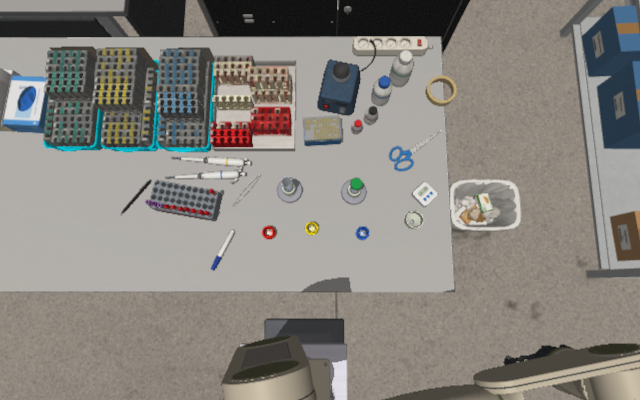

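The top view shows red at (269,232), yellow (312,228), blue (362,233), funnel (414,219), open tube (289,185) and the green-capped tube (355,185). These agree with the network points, except for its second blue hit, which is the yellow strainer. I'll go over blue and turn the tool to yaw 0.

```bash
cat >> h.py <<'E'
def go(x,y,z,yaw=0):
    T,s=tool(); d=T[:3,:3].T@(np.array([x,y,z])-T[:3,3])
    print('GO',(d/1000).round(4),'turn',round(-(yaw-s['tcp_rot'][2]),2),'t',round(s['time'],1),'at',s['tool_pos'].round(1),s['tcp_rot'].round(1))
E
python3 -m jog '[[-0.273,-0.413,0.07,-74.6,100],[-0.273,-0.413,0.07,-74.6,100],[-0.273,-0.413,0.07,-74.6,100],[-0.273,-0.413,0.07,-74.6,100],[-0.273,-0.413,0.07,-74.6,100],[-0.273,-0.413,0.07,-74.6,100],[-0.273,-0.413,0.07,-74.6,100],[-0.273,-0.413,0.07,-74.6,100]]' 30
python3 - <<'E'
from h import *
print(r.nose_length); go(485,-205,180)
E
```

```text
time: 1.8
tool_pos: [420.7, -278.9, 197.4]
tcp_rot: [180.0, -0.0, -5.6]
ft_force: [-0.5, -0.7, 0.1]
finger_gap: 85.7
22.0
GO [ 0.0568 -0.0798  0.0174] turn -5.56 t 1.8 at [ 420.7 -278.9  197.4] [180.   -0.   -5.6]
```

```bash
python3 -m jog '[[0.057,-0.08,0.017,-5.6,100],[0.057,-0.08,0.017,-5.6,100],[0.057,-0.08,0.017,-5.6,100],[0.057,-0.08,0.017,-5.6,100]]'
python3 - <<'E'
from h import *
p=snap('wrist'); save(p,'w1.png'); go(485,-205,180)
for k in ['strainer_blue_mid','strainer_yellow_mid','open_tube_mouth','capped_tube_top','funnel_mid']:
    for d in r.pinpoint(p,k)[:2]: print(k,np.round(d['uv']),round(d['conf'],2),atz(p,d['uv'],Z[k],True).round(1))
E
```

```text
time: 2.2
tool_pos: [485.7, -203.6, 180.1]
tcp_rot: [180.0, -0.0, 0.2]
ft_force: [-0.1, -0.3, 0.6]
finger_gap: 85.8
GO [-0.0002  0.0003  0.0004] turn 0.12 t 2.2 at [ 485.2 -204.7  180.4] [ 1.799e+02 -0.000e+00  1.000e-01]
strainer_blue_mid [314. 193.] 0.83 [ 479.9 -209.7   22. ]
strainer_yellow_mid [326.  22.] 0.8 [490.3 -52.2  22. ]
capped_tube_top [413. 337.] 0.68 [ 557.8 -293.8  126. ]
capped_tube_top [506. 203.] 0.6 [ 611.3 -183.5  126. ]
funnel_mid [345. 327.] 0.66 [ 514.4 -366.7   30. ]
```

View pics/w1.png

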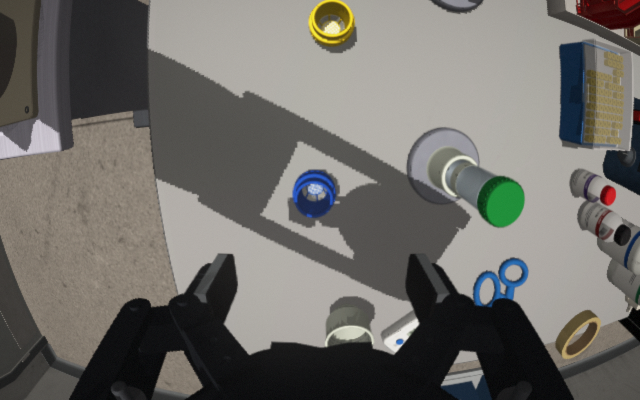

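Wrist view: blue at (314,193), yellow (330,22) and the green cap (500,200). The 0.68 capped_tube hit at (413,337) is false, since the timer and finger are there. I'll descend for a closer look.

```bash
python3 -m jog '[[-0.005,0.005,0.045,0,100],[-0.005,0.005,0.09,0,100],[-0.005,0.005,0.09,0,100],[-0.005,0.005,0.09,0,100]]'
python3 - <<'E'
from h import *
p=snap('wrist'); save(p,'w2.png')
k='strainer_blue_mid'
for d in r.pinpoint(p,k)[:2]:
    q=atz(p,d['uv'],22,True); print(k,np.round(d['uv']),round(d['conf'],2),q.round(1)); go(q[0],q[1],26)
b=r.search_frame(p,k)[:1]; print(b)
h=cv2.cvtColor(np.array(p['image']),cv2.COLOR_RGB2HSV); m=cv2.inRange(h,(105,150,50),(130,255,255))
n,l,st,c=cv2.connectedComponentsWithStats(m); i=1+st[1:,4].argmax(); print(st[i],c[i])
E
```

```text
time: 2.9
tool_pos: [479.0, -211.4, 90.9]
tcp_rot: [-180.0, 0.0, -0.1]
ft_force: [0.6, 0.0, 1.6]
finger_gap: 85.5
strainer_blue_mid [320. 222.] 0.87 [ 478.9 -209.3   22. ]
GO [-0.0027 -0.0032  0.0676] turn -0.1 t 3.0 at [ 481.4 -212.3   93.6] [ 1.798e+02 -3.000e-01 -1.000e-01]
[{'bbox': [291.5, 189.1, 353.3, 262.1], 'conf': 0.71}]
[ 291  189   62   69 2791] [321.94016482 223.52203511]
```

View pics/w2.png

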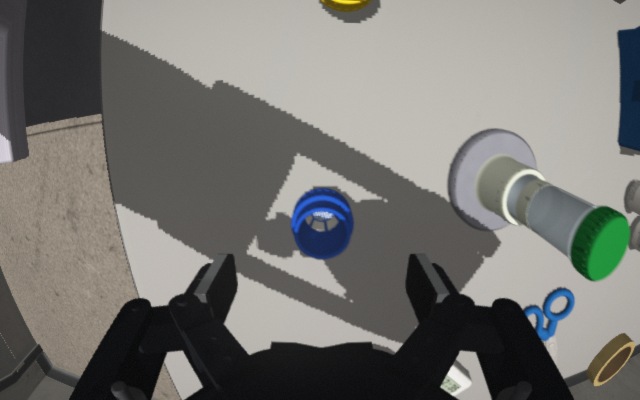

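Blue is centred between the fingers at column 322, and the networks put it at (479,-209). Gripping now.

```bash
python3 -m jog '[[-0.001,-0.002,0.033,0,100],[-0.001,-0.002,0.065,0,100],[-0.001,-0.002,0.065,0,100],[-0.001,-0.002,0.065,0,40],[-0.001,-0.002,0.065,0,30],[-0.001,-0.002,0.065,0,30],[-0.001,-0.002,0.065,0,30],[-0.001,-0.002,0.065,0,30]]' 30
python3 - <<'E'
from h import *
go(625,10,260)
E
```

```text
time: 3.85
tool_pos: [482.5, -211.4, 31.3]
tcp_rot: [179.7, -0.5, -0.1]
ft_force: [-1.6, 0.3, 8.2]
finger_gap: 38.9
GO [ 0.144  -0.2205 -0.2287] turn -0.09 t 3.9 at [ 482.5 -211.4   31.3] [ 1.797e+02 -5.000e-01 -1.000e-01]
```

```bash
python3 -m jog '[[0,0,-0.05,0,30],[0,0,-0.1,0,30],[0,0,-0.15,0,30],[0.04,-0.03,-0.16,0,30],[0.08,-0.06,-0.16,0,30],[0.12,-0.1,-0.16,0,30],[0.142,-0.13,-0.16,0,30],[0.142,-0.13,-0.16,0,30]]'
python3 - <<'E'
from h import *
go(625,10,175)
p=snap('wrist'); save(p,'w3.png')
for k in ['open_tube_mouth','strainer_yellow_mid','strainer_red_mid','strainer_blue_mid']:
    for d in r.pinpoint(p,k)[:2]: print(k,np.round(d['uv']),round(d['conf'],2),atz(p,d['uv'],Z[k],True).round(1))
print([tool()[1]['tool_pos'].round(1) for _ in range(2)], tool()[1]['finger_gap'])
E
```

```text
time: 4.65
tool_pos: [626.2, -76.1, 192.8]
tcp_rot: [179.8, -0.6, 0.2]
ft_force: [-0.8, -0.6, -0.1]
finger_gap: 38.8
GO [-0.0012 -0.0862  0.0175] turn 0.18 t 4.7 at [626.2 -76.1 192.8] [179.8  -0.6   0.2]
open_tube_mouth [307.  78.] 0.66 [618.7  17.3 122. ]
strainer_yellow_mid [187. 160.] 0.74 [493.2 -51.   22. ]
strainer_yellow_mid [170.  36.] 0.19 [479.4  77.   22. ]
strainer_red_mid [171.  32.] 0.7 [480.4  80.7  22. ]
strainer_blue_mid [322. 268.] 0.71 [ 629.7 -171.1   22. ]
[array([623. , -81.8, 192.3]), array([623. , -81.8, 192.3])] 38.734871698215905
```

View pics/w3.png

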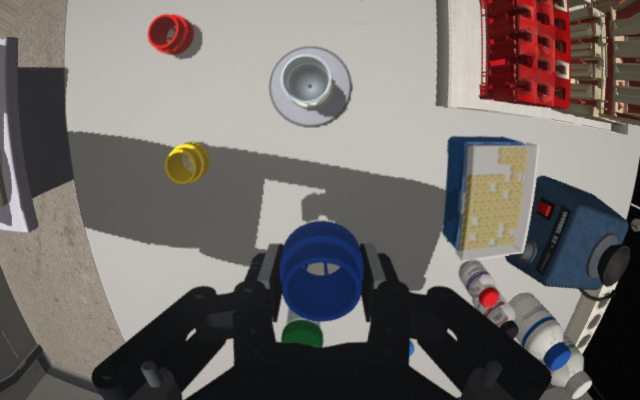

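```bash
python3 -m jog '[[-0.003,-0.035,-0.01,0,30],[-0.003,-0.035,-0.01,0,30],[-0.003,-0.035,-0.01,0,30],[-0.003,-0.035,-0.01,0,30]]'
python3 - <<'E'
from h import *
for i in range(2):
    p=snap('wrist'); s=tool()[1]; print(s['tool_pos'].round(1),s['tcp_rot'].round(2),s['qd'].round(1).max(), s['ft_force'].round(1))
    for k in ['open_tube_mouth']:
        for d in r.pinpoint(p,k)[:2]: print(k,np.round(d['uv'],1),round(d['conf'],2),atz(p,d['uv'],Z[k],True).round(1))
save(p,'w4.png')
E
```

```text
time: 5.3
tool_pos: [619.7, -47.9, 202.1]
tcp_rot: [179.7, -0.5, -0.2]
ft_force: [-1.0, -0.1, -0.4]
finger_gap: 38.6
[619.7 -47.9 202. ] [179.67  -0.49  -0.22] 0.4 [ 0.4 -0.  -0.9]
open_tube_mouth [317.2 119. ] 0.66 [618.6  19.4 122. ]
open_tube_mouth [315.9 355.2] 0.35 [ 615.5 -184.4  122. ]
[619.7 -47.7 201.8] [179.68  -0.47  -0.22] 0.2 [-0.1  0.8 -0.2]
open_tube_mouth [315.7 121.4] 0.91 [617.6  18.  122. ]
```

View pics/w4.png

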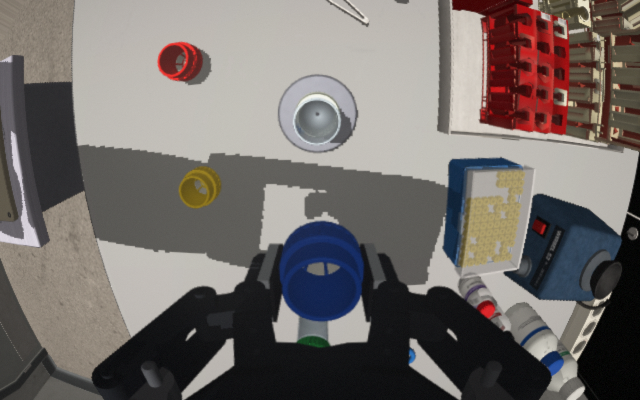

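Run:
```python
from h import *
p=snap('wrist'); M=np.array(p['tool_from_camera']); K=np.array(p['K']); print(M.round(2).tolist(),K.tolist())
def proj(P,inv):
    c=(np.linalg.inv(inv)@np.r_[P,1])[:3]; th=np.arctan2(np.hypot(c[0],c[1]),c[2]); n=c[:2]/np.hypot(c[0],c[1]); return K[:2,2]+K[0,0]*th*n
for z,R in((-17,17),(-3,20),(15,20)):
    print(z,[proj([R*np.cos(a),R*np.sin(a),z],M).round(0).tolist() for a in np.arange(4)*np.pi/2])
for uv in[(317,118.5)]: print(atz(p,uv,122,True).round(1))
for uv in [(317,75),(317,152)]: print('base edge',atz(p,uv,8,True).round(1))
im=np.array(p['image'])[60:330,230:410,::-1]; cv2.imwrite('pics/w5.png',cv2.resize(im,None,fx=2.2,fy=2.2))
```

```text
[[1.0, -0.0, -0.0, 0.56], [0.0, 0.95, 0.31, -79.67], [0.0, -0.31, 0.95, -119.54], [0.0, 0.0, 0.0, 1.0]] [[309.70691628693146, 0.0, 321.0845665319626], [0.0, 309.70691628693146, 198.12390106760344], [0.0, 0.0, 1.0]]
-17 [[361.0, 305.0], [320.0, 335.0], [279.0, 305.0], [320.0, 271.0]]
-3 [[364.0, 286.0], [320.0, 320.0], [276.0, 286.0], [320.0, 247.0]]
15 [[360.0, 266.0], [320.0, 298.0], [280.0, 266.0], [320.0, 230.0]]
[618.5  20.2 122. ]
base edge [618.1  57.    8. ]
base edge [617.7 -21.3   8. ]
```

View pics/w5.png

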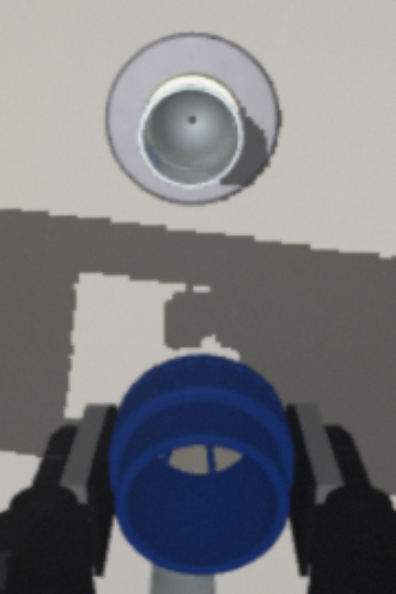

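Crop: mouth centre at about (317,118), so about (618.5,19). The base disc centre comes out at y≈18, so the tube is upright. The blue rim is centred at (322,289), about 5 mm further +y in the fingers than nominal, so I'll aim the TCP at y≈15.

```bash
python3 -m jog '[[-0.001,-0.04,0,0,30],[-0.001,-0.063,0.015,0,30],[-0.001,-0.063,0.03,0,30],[-0.001,-0.063,0.03,0,30],[-0.001,-0.063,0.03,0,30]]'
python3 - <<'E'
from h import *
p=snap('scene'); go(618.5,15,150)
im=np.array(p['image'])[120:260,230:400,::-1]; a=cv2.resize(im,None,fx=3.5,fy=3.5); cv2.imwrite('pics/s2.png',a)
E
```

```text
time: 6.05
tool_pos: [618.9, 14.7, 170.8]
tcp_rot: [179.7, -0.4, -0.2]
ft_force: [0.9, 0.4, 0.6]
finger_gap: 38.9
GO [-0.0011 -0.0006  0.0217] turn -0.24 t 6.1 at [619.4  14.5 171.7] [179.7  -0.5  -0.2]
```

View pics/s2.png

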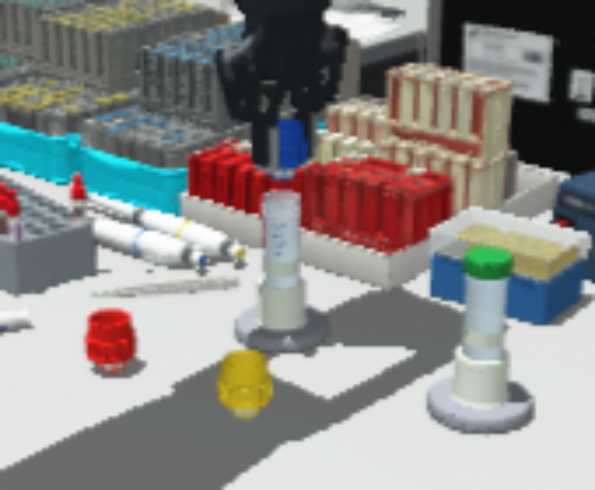

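The scene crop shows the blue strainer above the tube (strainer column 288, tube 283 at 3.5x), so it is aligned within about 2 mm.

```bash
python3 -m jog '[[-0.001,-0.001,0.012,0,30],[-0.001,-0.001,0.02,0,30],[-0.001,-0.001,0.025,0,30],[-0.001,-0.001,0.025,0,30]]'; python3 -m jog '[[0,0,0.003,0,30],[0,0,0.006,0,30],[0,0,0.006,0,30]]'
```

```text
time: 6.5
tool_pos: [617.8, 15.2, 145.1]
tcp_rot: [179.7, -0.3, -0.3]
ft_force: [-0.1, 0.8, -0.2]
finger_gap: 39.1
time: 6.8
tool_pos: [618.1, 15.0, 141.3]
tcp_rot: [179.7, -0.4, -0.3]
ft_force: [-7.6, 0.1, 13.1]
finger_gap: 38.9
```

```bash
python3 -m jog '[[0,0,0,0,55],[0,0,0,0,70],[0,0,0,0,80],[0,0,-0.03,0,85],[0,0,-0.06,0,85],[0,0,-0.09,0,85],[0,0.04,-0.09,0,90],[0,0.07,-0.09,0,90]]'
python3 - <<'E'
from h import *
p=snap('wrist'); go(492,-51,160)
for k in ['strainer_blue_mid','strainer_yellow_mid']:
  for d in r.pinpoint(p,k)[:1]: print(k,np.round(d['uv'],1),round(d['conf'],2),atz(p,d['uv'],132 if 'blue' in k else 22,True).round(1))
q=snap('scene'); a=cv2.resize(np.array(q['image'])[130:240,260:370,::-1],None,fx=4,fy=4); b=np.array(p['image'])[:,150:450,::-1]
a=cv2.copyMakeBorder(a,0,0,0,0,0); b=cv2.resize(b,(330,440)); cv2.imwrite('pics/c1.png',np.hstack([a,b]))
E
```

```text
time: 7.6
tool_pos: [618.0, -55.2, 233.3]
tcp_rot: [179.6, -0.6, -0.2]
ft_force: [0.9, -0.3, 0.1]
finger_gap: 77.0
GO [-0.126  -0.0088  0.0712] turn -0.36 t 7.7 at [617.3 -59.9 232.3] [179.5  -0.5  -0.4]
strainer_blue_mid [321.3 110.4] 0.87 [619.8  16.8 132. ]
strainer_yellow_mid [210.  172.6] 0.88 [493.7 -53.4  22. ]
```

View pics/c1.png

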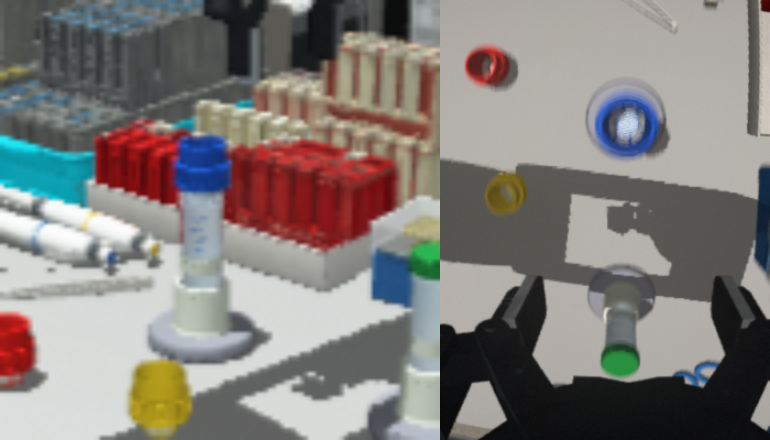

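Blue is seated upright (scene crop 203,160) with its axis at about (619.8,16.8). Next is yellow.

```bash
python3 -m jog '[[-0.05,-0.003,0.02,0,100],[-0.1,-0.007,0.05,0,100],[-0.125,-0.007,0.1,0,100],[-0.125,-0.007,0.135,0,100],[-0.125,-0.007,0.135,0,100],[-0.125,-0.007,0.135,0,100]]'
python3 - <<'E'
from h import *
p=snap('wrist')
for d in r.pinpoint(p,'strainer_yellow_mid')[:2]:
    q=atz(p,d['uv'],22,True); print(np.round(d['uv'],1),round(d['conf'],2),q.round(1)); go(q[0],q[1],28)
h=cv2.cvtColor(np.array(p['image']),cv2.COLOR_RGB2HSV); m=cv2.inRange(h,(22,150,50),(32,255,255))
n,l,st,c=cv2.connectedComponentsWithStats(m); i=1+st[1:,4].argmax(); print(st[i],c[i])
E
```

```text
time: 8.4
tool_pos: [492.6, -47.0, 95.6]
tcp_rot: [179.7, -0.3, -0.3]
ft_force: [0.8, 0.3, 1.1]
finger_gap: 85.4
[319.3 229.3] 0.71 [492.2 -52.9  22. ]
GO [-0.0042  0.0046  0.0705] turn -0.31 t 8.5 at [495.7 -47.9  98.6] [179.6  -0.6  -0.3]
[ 294  198   60   68 2797] [323.71826957 231.67250626]
```

```bash
python3 -m jog '[[-0.002,0.005,0.035,0,100],[-0.002,0.005,0.07,0,100],[-0.002,0.005,0.07,0,100],[-0.002,0.005,0.07,0,40],[-0.002,0.005,0.07,0,30],[-0.002,0.005,0.07,0,30],[-0.002,0.005,0.07,0,30],[-0.002,0.005,0.07,0,30]]' 30
python3 -m jog '[[0,0,-0.05,0,30],[0,0,-0.1,0,30],[0,0,-0.15,0,30],[0,0,-0.185,0,30],[0.04,-0.008,-0.185,0,30],[0.08,-0.008,-0.185,0,30],[0.122,-0.008,-0.185,0,30],[0.122,-0.008,-0.185,0,30]]'
python3 - <<'E'
from h import *
p=snap('wrist'); p=snap('wrist'); save(p,'w6.png')
for d in r.pinpoint(p,'strainer_blue_mid')[:1]:
    q=atz(p,d['uv'],132,True); print(np.round(d['uv'],1),round(d['conf'],2),q.round(1)); 
go(619.5,16,200)
im=np.array(p['image'])[40:330,200:440,::-1]; cv2.imwrite('pics/w6.png',cv2.resize(im,None,fx=2,fy=2))
E
```

```text
time: 9.3
tool_pos: [496.3, -53.6, 31.1]
tcp_rot: [179.6, -0.8, -0.3]
ft_force: [-0.9, 0.8, 8.2]
finger_gap: 38.7
time: 10.1
tool_pos: [618.7, -44.8, 216.3]
tcp_rot: [179.6, -0.8, -0.3]
ft_force: [-1.2, 0.6, -1.1]
finger_gap: 38.7
GO [ 0.0035 -0.0611  0.0178] turn -0.3 t 10.2 at [615.4 -44.9 218.2] [179.6  -0.8  -0.3]
```

View pics/w6.png

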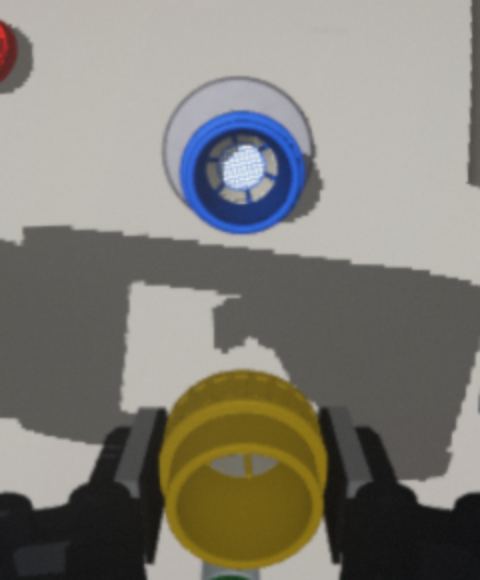

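The yellow strainer is held upright (rim centre 244,507 in the crop) and blue is at (243,170), in the same column. Moving over and lowering.

```bash
python3 -m jog '[[0.001,-0.04,0,0,30],[0.001,-0.062,0,0,30],[0.001,-0.062,0.015,0,30],[0.001,-0.062,0.025,0,30],[0.001,-0.062,0.025,0,30],[0.001,-0.062,0.025,0,30]]'
python3 - <<'E'
from h import *
go(618.5,17,178)
E
```

```text
time: 10.85
tool_pos: [616.5, 16.0, 192.5]
tcp_rot: [179.6, -0.8, -0.4]
ft_force: [-0.2, 0.6, -0.3]
finger_gap: 38.6
GO [ 0.0018 -0.0011  0.0145] turn -0.36 t 10.8 at [616.5  16.  192.5] [179.6  -0.8  -0.4]
```

```bash
python3 -m jog '[[0.001,-0.001,0.008,0,30],[0.001,-0.001,0.014,0,30],[0.001,-0.001,0.014,0,30],[0.001,-0.001,0.014,0,30]]'; python3 -m jog '[[0,0,0.003,0,30],[0,0,0.006,0,30],[0,0,0.006,0,30]]'
```

```text
time: 11.25
tool_pos: [617.5, 16.7, 178.0]
tcp_rot: [179.6, -0.7, -0.4]
ft_force: [-0.8, 0.8, -0.5]
finger_gap: 38.9
time: 11.55
tool_pos: [617.9, 16.7, 173.2]
tcp_rot: [179.6, -0.8, -0.4]
ft_force: [-2.0, -0.2, 6.4]
finger_gap: 39.3
```

```bash
python3 -m jog '[[0,0,0.002,0,30],[0,0,0.002,0,30],[0,0,0.002,0,55],[0,0,0.001,0,70],[0,0,0,0,80],[0,0,-0.04,0,85],[0,0,-0.075,0,85],[0,0.02,-0.075,0,90]]'
python3 -m jog '[[-0.03,0.05,0,0,90],[-0.03,0.05,0,0,90],[-0.03,0.05,0,0,90]]'
python3 - <<'E'
from h import *
p=snap('wrist'); p=snap('wrist'); go(480,80,130)
for k in ['strainer_yellow_mid','strainer_red_mid']:
  for d in r.pinpoint(p,k)[:1]: print(k,np.round(d['uv'],1),round(d['conf'],2),atz(p,d['uv'],164 if 'yel' in k else 22,True).round(1))
q=snap('scene'); a=cv2.resize(np.array(q['image'])[130:240,260:370,::-1],None,fx=4,fy=4); b=np.array(p['image'])[:,150:450,::-1]
b=cv2.resize(b,(330,440)); cv2.imwrite('pics/c2.png',np.hstack([a,b]))
E
```

```text
time: 12.35
tool_pos: [619.6, -1.3, 255.1]
tcp_rot: [179.6, -1.3, -0.2]
ft_force: [-0.4, 1.0, 0.9]
finger_gap: 76.5
time: 12.65
tool_pos: [589.0, -52.3, 254.9]
tcp_rot: [179.6, -1.4, -0.4]
ft_force: [0.1, 0.1, -0.8]
finger_gap: 76.8
GO [-0.113  -0.131   0.1211] turn -0.25 t 12.8 at [589.6 -50.7 254.6] [179.6  -1.3  -0.2]
strainer_yellow_mid [356.6 116.2] 0.61 [616.4  17.3 164. ]
strainer_red_mid [219.9  60.4] 0.6 [480.9  78.7  22. ]
```

View pics/c2.png

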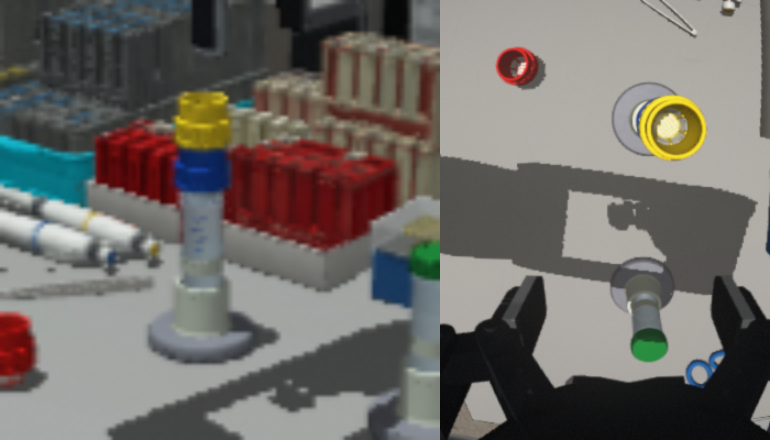

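Yellow is seated upright on blue. Now red, gripping about 4 mm higher because the closing fingertips brushed the table on the last two grasps.

```bash
python3 -m jog '[[-0.035,-0.035,0,0,100],[-0.07,-0.07,0.02,0,100],[-0.1,-0.11,0.06,0,100],[-0.113,-0.129,0.11,0,100],[-0.113,-0.129,0.156,0,100],[-0.113,-0.129,0.156,0,100],[-0.113,-0.129,0.156,0,100]]'
python3 - <<'E'
from h import *
p=snap('wrist'); p=snap('wrist')
for d in r.pinpoint(p,'strainer_red_mid')[:2]:
    q=atz(p,d['uv'],22,True); print(np.round(d['uv'],1),round(d['conf'],2),q.round(1)); go(q[0],q[1],32)
h=cv2.cvtColor(np.array(p['image']),cv2.COLOR_RGB2HSV); m=cv2.inRange(h,(0,150,50),(8,255,255))|cv2.inRange(h,(172,150,50),(180,255,255))
n,l,st,c=cv2.connectedComponentsWithStats(m); print([(st[i].tolist(),c[i].round(1)) for i in range(1,n) if st[i,4]>1000])
E
```

```text
time: 13.6
tool_pos: [478.6, 78.6, 92.6]
tcp_rot: [179.6, -1.0, -0.1]
ft_force: [-0.6, -0.2, 0.5]
finger_gap: 85.2
[317.5 220.8] 0.74 [480.4  78.7  22. ]
GO [-0.0045 -0.0012  0.0656] turn -0.18 t 13.8 at [483.1  78.   97.7] [179.6  -1.5  -0.2]
[([597, 137, 43, 149, 3134], array([626. , 220.9])), ([290, 189, 60, 69, 2791], array([319.7, 223.1]))]
```

```bash
python3 -m jog '[[-0.003,-0.001,0.033,0,100],[-0.003,-0.001,0.065,0,100],[-0.003,-0.001,0.065,0,100],[-0.003,-0.001,0.065,0,40],[-0.003,-0.001,0.065,0,30],[-0.003,-0.001,0.065,0,30],[-0.003,-0.001,0.065,0,30],[-0.003,-0.001,0.065,0,30]]' 30
python3 - <<'E'
from h import *
go(618,-50,250)
E
```

```text
time: 14.55
tool_pos: [483.6, 78.6, 35.1]
tcp_rot: [179.6, -1.8, -0.2]
ft_force: [-2.1, -0.7, 8.5]
finger_gap: 38.6
GO [ 0.1413  0.1295 -0.2099] turn -0.18 t 14.6 at [483.6  78.6  35.1] [179.6  -1.8  -0.2]
```

```bash
python3 -m jog '[[0,0,-0.05,0,30],[0,0,-0.1,0,30],[0,0,-0.15,0,30],[0,0.03,-0.2,0,30],[0.02,0.07,-0.212,0,30],[0.06,0.1,-0.212,0,30],[0.1,0.125,-0.212,0,30],[0.14,0.125,-0.212,0,30]]'
python3 -m jog '[[0,0,0,0,30],[0,0,0,0,30]]'
python3 - <<'E'
from h import *
p=snap('wrist')
for d in r.pinpoint(p,'strainer_yellow_mid')[:1]:
    q=atz(p,d['uv'],164,True); print(np.round(d['uv'],1),round(d['conf'],2),q.round(1)); 
go(617.5,16.5,225)
im=np.array(p['image'])[40:330,200:440,::-1]; cv2.imwrite('pics/w7.png',cv2.resize(im,None,fx=2,fy=2))
E
```

```text
time: 15.35
tool_pos: [618.5, -49.3, 254.0]
tcp_rot: [179.5, -1.9, -0.4]
ft_force: [0.6, -0.7, 0.3]
finger_gap: 38.6
time: 15.55
tool_pos: [618.9, -49.9, 254.0]
tcp_rot: [179.5, -1.9, -0.4]
ft_force: [-0.5, 0.7, 0.5]
finger_gap: 39.0
[309.9 117. ] 0.86 [615.4  18.1 164. ]
GO [-0.002  -0.0658  0.0293] turn -0.37 t 15.7 at [618.1 -49.1 254.9] [179.5  -2.   -0.4]
```

View pics/w7.png

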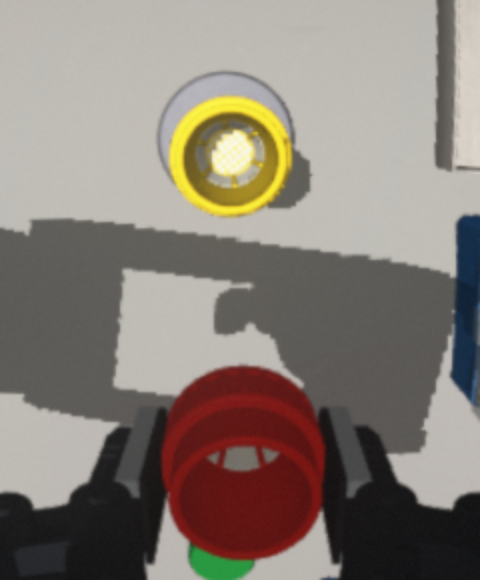

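```bash
python3 -m jog '[[-0.002,-0.04,0,0,30],[-0.002,-0.065,0.005,0,30],[-0.002,-0.065,0.018,0,30],[-0.002,-0.065,0.024,0,30],[-0.002,-0.065,0.024,0,30],[-0.002,-0.065,0.024,0,30]]'
python3 - <<'E'
from h import *
go(617.5,15.5,215)
E
```

```text
time: 16.25
tool_pos: [617.0, 14.9, 230.5]
tcp_rot: [179.5, -2.0, -0.4]
ft_force: [-0.3, -0.5, -0.6]
finger_gap: 38.9
GO [-0.0001 -0.0008  0.0155] turn -0.41 t 16.2 at [617.   14.9 230.5] [179.5  -2.   -0.4]
```

```bash
python3 -m jog '[[0,-0.001,0.008,0,30],[0,-0.001,0.0155,0,30],[0,-0.001,0.0155,0,30],[0,-0.001,0.0155,0,30]]'; python3 -m jog '[[0,0,0.003,0,30],[0,0,0.006,0,30],[0,0,0.006,0,30]]'
```

```text
time: 16.65
tool_pos: [617.3, 15.5, 214.4]
tcp_rot: [179.5, -1.9, -0.4]
ft_force: [-0.2, 0.8, -0.2]
finger_gap: 38.7
time: 16.95
tool_pos: [618.0, 15.6, 209.3]
tcp_rot: [179.5, -2.0, -0.4]
ft_force: [-0.9, -0.7, 1.7]
finger_gap: 38.5
```

```bash
python3 -m jog '[[0,0,0.003,0,30],[0,0,0.004,0,30],[0,0,0.004,0,30]]'; python3 -m jog '[[0,0,0,0,55],[0,0,0,0,70],[0,0,0,0,80],[0,0,-0.04,0,85],[0,0,-0.075,0,85],[0,0.03,-0.075,0,90],[-0.02,0.07,-0.075,0,90],[-0.02,0.07,-0.075,0,90]]'
python3 - <<'E'
from h import *
p=snap('wrist'); go(512,-345,200)
for k in ['strainer_red_mid']:
  for d in r.pinpoint(p,k)[:1]: print(k,np.round(d['uv'],1),round(d['conf'],2),atz(p,d['uv'],196,True).round(1))
q=snap('scene'); a=cv2.resize(np.array(q['image'])[130:240,260:370,::-1],None,fx=4,fy=4); b=np.array(p['image'])[:,150:450,::-1]
b=cv2.resize(b,(330,440)); cv2.imwrite('pics/c3.png',np.hstack([a,b]))
E
```

```text
time: 17.25
tool_pos: [619.3, 15.5, 209.2]
tcp_rot: [179.5, -2.2, -0.4]
ft_force: [-7.7, -0.3, 19.3]
finger_gap: 38.6
time: 18.05
tool_pos: [594.4, -57.6, 283.4]
tcp_rot: [179.4, -2.1, -0.6]
ft_force: [-0.7, -0.3, -0.7]
finger_gap: 76.8
GO [-0.083   0.2893  0.0828] turn -0.6 t 18.1 at [595.  -55.8 283.2] [179.5  -2.2  -0.6]
strainer_red_mid [351.3 109.7] 0.94 [618.8  15.  196. ]
```

View pics/c3.png

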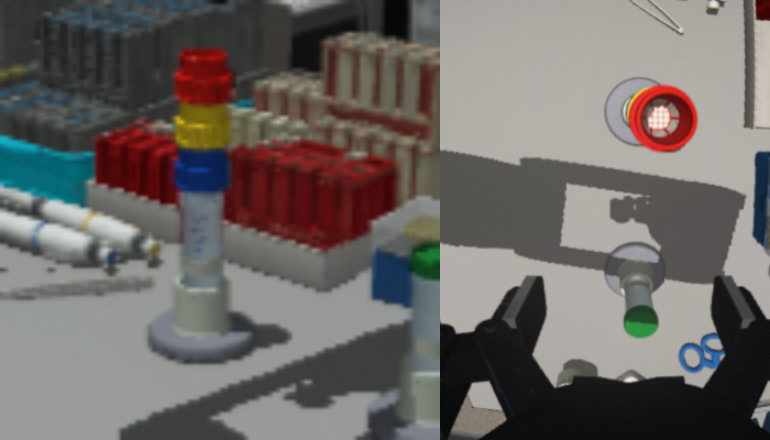

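Red is seated upright and the stack is straight. On to the funnel.

```bash
python3 -m jog '[[-0.02,0.045,0,0,100],[-0.04,0.09,0,0,100],[-0.06,0.135,0.02,0,100],[-0.08,0.18,0.04,0,100],[-0.084,0.225,0.06,0,100],[-0.084,0.27,0.08,0,100],[-0.084,0.312,0.1,0,100],[-0.084,0.312,0.103,0,100]]'
python3 -m jog '[[0,0,0,0,100],[0,0,0,0,100]]'
python3 - <<'E'
from h import *
p=snap('wrist'); s=tool()[1]; print(s['tool_pos'].round(1))
for d in r.pinpoint(p,'funnel_mid')[:2]:
    q=atz(p,d['uv'],30,True); print(np.round(d['uv'],1),round(d['conf'],2),q.round(1)); go(q[0],q[1],120)
save(p,'w8.png')
E
```

```text
time: 19.0
tool_pos: [511.1, -368.7, 174.7]
tcp_rot: [179.7, -1.9, -0.6]
ft_force: [-0.5, 0.9, -0.7]
finger_gap: 85.2
time: 19.2
tool_pos: [511.3, -367.6, 174.0]
tcp_rot: [179.7, -1.8, -0.6]
ft_force: [0.5, -0.2, 0.2]
finger_gap: 85.2
[ 511.7 -367.5  174.9]
[319.6 188.2] 0.98 [ 515.  -365.2   30. ]
GO [ 0.0011 -0.0027  0.0557] turn -0.54 t 19.3 at [ 512.  -367.5  175.6] [179.7  -1.9  -0.5]
```

View pics/w8.png

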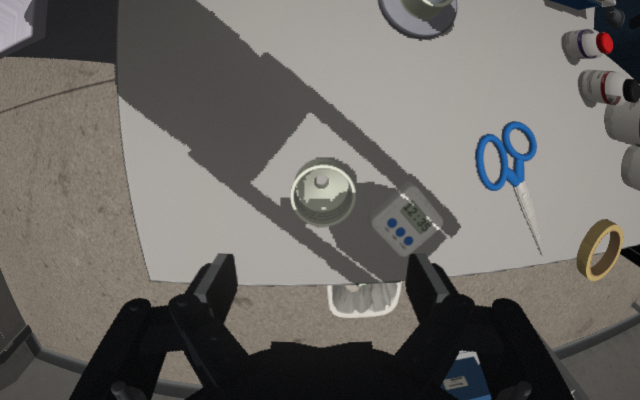

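Funnel rim centre is at (323,191), so about (515,-365). The timer at (405,222) is clear, and the fingertips stay above its height anyway.

```bash
python3 -m jog '[[0,-0.003,0.045,0,100],[0,-0.003,0.09,0,100],[0,-0.003,0.128,0,100],[0,-0.003,0.128,0,100],[0,-0.003,0.128,0,45],[0,-0.003,0.128,0,40],[0,-0.003,0.128,0,40],[0,-0.003,0.128,0,40]]' 30
python3 -m jog '[[0,0,-0.05,0,40],[0,0,-0.1,0,40],[0,0,-0.15,0,40],[0,0,-0.2,0,40],[0,-0.02,-0.24,0,40],[0.02,-0.06,-0.25,0,40],[0.04,-0.1,-0.25,0,40],[0.06,-0.14,-0.25,0,40]]'
python3 - <<'E'
from h import *
go(618,-50,300)
E
```

```text
time: 20.1
tool_pos: [518.5, -367.1, 52.0]
tcp_rot: [179.4, -2.2, -0.5]
ft_force: [-1.7, 0.6, 6.6]
finger_gap: 50.7
time: 20.9
tool_pos: [571.3, -224.3, 307.1]
tcp_rot: [179.3, -2.6, -0.6]
ft_force: [-0.1, -0.2, -1.3]
finger_gap: 50.6
GO [ 0.0445 -0.1749  0.0068] turn -0.59 t 20.9 at [ 571.3 -224.3  307.1] [179.3  -2.6  -0.6]
```

```bash
python3 -m jog '[[0.02,-0.04,0.007,0,40],[0.035,-0.08,0.007,0,40],[0.0445,-0.12,0.007,0,40],[0.0445,-0.16,0.007,0,40],[0.0445,-0.17,0.007,0,40],[0.0445,-0.17,0.007,0,40],[0.0445,-0.17,0.007,0,40]]'
python3 - <<'E'
from h import *
p=snap('wrist'); p=snap('wrist')
for d in r.pinpoint(p,'strainer_red_mid')[:1]:
    q=atz(p,d['uv'],196,True); print(np.round(d['uv'],1),round(d['conf'],2),q.round(1)); 
go(617,15.5,285)
im=np.array(p['image'])[40:340,200:440,::-1]; cv2.imwrite('pics/w9.png',cv2.resize(im,None,fx=1.9,fy=1.9))
E
```

```text
time: 21.6
tool_pos: [618.1, -55.7, 301.5]
tcp_rot: [179.2, -2.7, -0.6]
ft_force: [-0.1, 0.0, 0.1]
finger_gap: 50.9
[311.8 110.8] 0.71 [617.5  14.7 196. ]
GO [-0.0025 -0.0722  0.0143] turn -0.7 t 21.8 at [617.9 -56.5 300.4] [179.2  -2.6  -0.7]
```

View pics/w9.png

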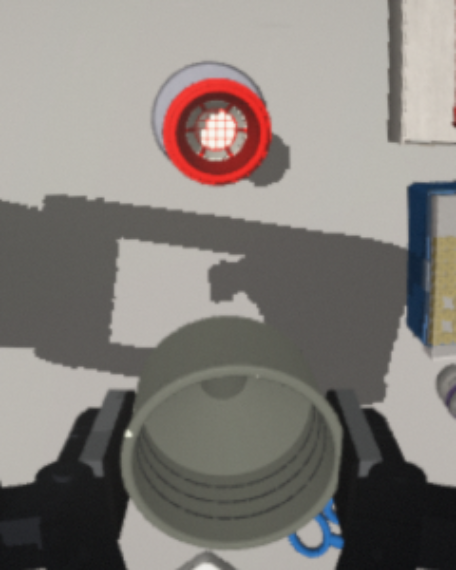

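The funnel is held upright, with the red mouth at crop (217,130). Moving over and lowering by feel.

```bash
python3 -m jog '[[-0.002,-0.04,0,0,40],[-0.002,-0.0715,0.005,0,40],[-0.002,-0.0715,0.016,0,40],[-0.002,-0.0715,0.02,0,40],[-0.002,-0.0715,0.02,0,40],[-0.002,-0.0715,0.02,0,40]]'
python3 - <<'E'
from h import *
go(617,15,264)
E
```

```text
time: 22.35
tool_pos: [617.7, 13.3, 279.4]
tcp_rot: [179.2, -2.6, -0.8]
ft_force: [-0.1, -0.3, -0.1]
finger_gap: 51.0
GO [-0.0014 -0.0019  0.0153] turn -0.8 t 22.4 at [617.7  13.3 279.4] [179.2  -2.6  -0.8]
```

```bash
python3 -m jog '[[-0.001,-0.002,0.006,0,40],[-0.001,-0.002,0.012,0,40],[-0.001,-0.002,0.016,0,40],[-0.001,-0.002,0.016,0,40]]'; python3 -m jog '[[0,0,0.003,0,40],[0,0,0.006,0,40],[0,0,0.006,0,40]]'
```

```text
time: 22.75
tool_pos: [617.0, 15.0, 262.1]
tcp_rot: [179.2, -2.5, -0.8]
ft_force: [0.5, 0.9, -0.3]
finger_gap: 51.1
time: 23.05
tool_pos: [618.4, 14.8, 257.9]
tcp_rot: [179.2, -2.7, -0.8]
ft_force: [0.1, 0.6, 6.1]
finger_gap: 51.0
```

```bash
python3 -m jog '[[0,0,0.003,0,40],[0,0,0.003,0,40],[0,0,0.003,0,40]]'; python3 -m jog '[[0,0,0,0,70],[0,0,0,0,85],[0,0,0,0,95],[0,0,0,0,95],[0,0,-0.03,0,95],[0,0,-0.07,0,95],[0,0.03,-0.08,0,95],[-0.03,0.08,-0.08,0,95]]'; python3 -m jog '[[-0.05,0.08,0,0,95],[-0.05,0.08,0,0,95],[-0.05,0.08,0,0,95]]'
python3 - <<'E'
from h import *
q=snap('scene'); p=snap('top'); 
for k in ['timer_mid','marker_mid','forceps_mid']:
  for n,s in(('s',q),('t',p)):
    for d in r.pinpoint(s,k)[:1]: print(k,n,np.round(d['uv']),round(d['conf'],2))
w=snap('wrist')
a=cv2.resize(np.array(q['image'])[110:220,260:370,::-1],None,fx=4,fy=4); b=cv2.resize(np.array(w['image'])[:,150:450,::-1],(330,440)); cv2.imwrite('pics/c4.png',np.hstack([a,b]))
for k,z in(('funnel_mid',236),):
    for d in r.pinpoint(w,k)[:1]: print(k,np.round(d['uv']),round(d['conf'],2),atz(w,d['uv'],z,True).round(1))
E
```

```text
time: 23.35
tool_pos: [619.6, 14.7, 257.8]
tcp_rot: [179.2, -2.9, -0.8]
ft_force: [-2.6, 0.4, 11.3]
finger_gap: 50.6
time: 24.15
tool_pos: [590.8, -55.9, 340.0]
tcp_rot: [179.2, -3.2, -0.6]
ft_force: [0.0, -0.8, -0.3]
finger_gap: 81.1
time: 24.45
tool_pos: [537.8, -139.5, 338.4]
tcp_rot: [179.1, -3.2, -0.9]
ft_force: [0.6, 0.7, 0.4]
finger_gap: 81.3
timer_mid s [446. 263.] 0.66
timer_mid t [421. 193.] 0.66
marker_mid s [215. 214.] 0.77
marker_mid t [226. 248.] 0.79
forceps_mid s [276. 203.] 0.46
forceps_mid t [245. 191.] 0.59
funnel_mid [346. 304.] 0.73 [ 568.5 -229.5  236. ]
```

View pics/c4.png

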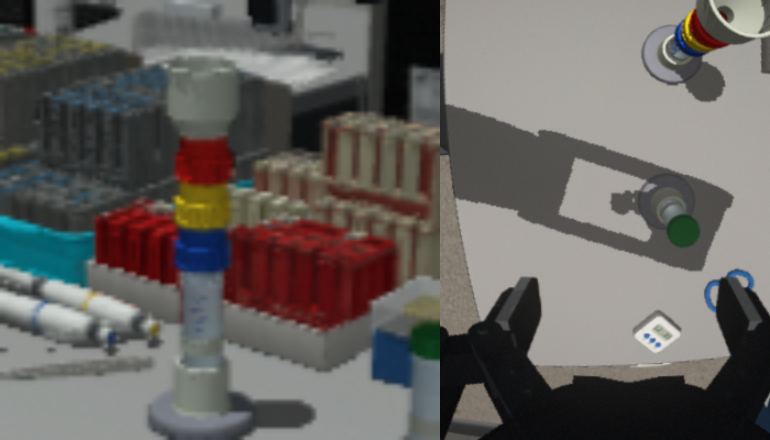

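```bash
python3 -c "
from h import *
print(r.hand_in())"
```

```text
the job is handed in; nothing more can be done
None
```

I built the stack on the open tube one piece at a time: blue, then yellow, then red, then the white funnel. I handed it in at about 25 s of the 93 s allowed.

**Seating:** each piece met resistance within a few millimetres of the height expected for its shoulder on the rim below. I then pressed it home with about 6–19 N before releasing. The last scene picture shows the stack straight and upright, with the gripper well away from it.

**Bystanders:** the timer, marker and forceps were found within about 4 pixels of where they started, which is normal detector scatter.

**Checks that disagreed:**
- **Tube mouth:** the scene and top cameras put it at y ≈ 10–11 mm and the wrist camera at about 18–19 mm. I aimed between, nearer the wrist value, and the pieces went in.
- **Funnel:** in the last wrist picture the network marked a funnel at the wrong place (346,304), near the timer. I ignored it because the picture shows the funnel on the stack.
- **Tool tilt:** the tool drifted to about 3° off vertical over the run. I saw no tilt in the stacked pieces.

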